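Check a specimen case in a bridge gauge with a slide stop

TASK

Slide the gauge's stop along its track until its pointer lines up with the tall index clip (not the low one) and let go of it. Then set the grey specimen case down gently in the gauge's lane, lengthwise, wholly in front of the bridge, and let go; then, since a hand that grips it by the middle cannot pass the bridge, push it from behind along the lane, under the bridge, until its front end rests against the stop, without pushing the stop off the tall clip. Leave the bystanders (timer and white bottle) where they are.

Things in the scene. Friction and masses are not known exactly. Their poses are not given: they have to be found in the camera images.
- gauge: Gauge fixed on the bench, turned a little: grey-painted base plate x -85..+55, y -200..+235 mm, 8 mm thick (= lane floor height). Origin on the bench, mid-lane, under the bridge's middle. y runs along the lane from the loading end (-y) under the bridge to the stop; -x faces the robot. Lane lies between two steel fences: inner faces x = +-35 mm, 8 mm thick, tops 20 mm above the bench, along nearly all of the plate.
- bridge_underside (a point): Middle of the underside of the fixed dark steel bridge bar, 60 mm above the bench, 52 mm above the lane floor. The bar measures 30 mm along the lane (gauge y -15..+15 mm), 118 mm across it, top 74 mm above the bench; its posts stand outside the fences.
- lane_start (a point): Point on the lane floor, mid-width, 115 mm before the middle of the bridge (gauge y = -115 mm): the case centred here lies wholly in front of the bridge.
- slide_stop (a joint): Position of the slide stop along its track in m, 0 to 0.13: 0 nearest the bridge (stop face at gauge y = 40 mm), growing along +y away from the bridge. It starts at the far end and stays where it is left; friction about 9 N.
- stop_face (a point): Middle of the lower edge of the stop's flat face, which looks to the bridge (-y of the gauge), 8 mm above the bench; axes parallel to the gauge's. The stop's grey block, 64 mm in x, 24 mm in y, lies behind this face, its top 50 mm above the bench.
- stop_grip (a point): Middle of the top of the black grip on the stop, 94 mm above the bench. The grip is a block 36 mm in gauge x, 26 mm in gauge y, standing free from 50 to 94 mm above the bench; 13 mm behind the stop face. Can be pinched from above either way.
- stop_pointer (a point): Tip of the thin dark pointer (3 mm wide, pointing to -x) on the stop's robot side, over a graduated steel scale strip (top 16 mm above the bench) that lies beside the lane; tip 24 mm above the bench and 13 mm behind the stop face.
- tall_clip: White plastic index clip fixed on the strip's outer edge, just beyond the pointer's tip: 12 mm wide along the lane, sticking out 24 mm towards the robot, standing 36 mm above the strip (top 52 mm above the bench). Origin at mid-width on the strip's edge, at the height of its top; axes parallel to the gauge's. The pointer lines up when it is within the clip's width.
- low_clip: Like the tall clip but standing only 10 mm above the strip and sticking out only 12 mm: the wrong mark. The two may change places.
- specimen_case: Loose grey closed case with square ends, 58 mm (its x) x 120 mm (its y) x 46 mm high, about 0.2 kg, a dark seam round it and a paper label on top; origin at the centre of its underside. It lies flat on the bench to the robot's right. Either end may lead into the lane.
- kitchen_timer: Bystander: white round kitchen timer, 60 mm across, 44 mm high; origin under its centre.
- white_bottle: Bystander: small white reagent bottle with a blue cap, 41 mm across, 80 mm high; origin under its centre.
Things that resemble listed ones, but are neither listed nor needed, are in the scene too. What is shaped like the specimen_case but yellow is not meant.

How it is judged:
By the outcome, as a careful person would: the job done as asked, in the order asked, and still so for the second after the job is handed in, with the robot touching nothing.
It also fails if it takes over 72 s, if anything falls off the work surface, if the arm or the gripper's body presses on something with over 40 N, if the wrist force passes 120 N, or if a joint passes its speed limit or range.

ROBOT

A 6-joint arm with a two-finger parallel gripper is mounted at the origin on a cart in front of the work surface, level with it; the furniture and walls round the work are solid. World frame = base frame: x ahead of the robot, y to its left, z up, the work surface at z = 0. Lengths are in m, angles in rad, forces in N, time in s.
With the tool pointing down it reaches from about 0.275 to 0.875 m from the base axis. Payload 12.5 kg.
Tool frame: the origin (TCP) lies on the centre line of the jaws, within the pads' length; the fingertips stand r.finger_overhang ahead of it and the grasp point (between the pads) lies 3 mm ahead of it (r.finger_overhang is the distance from the TCP to the fingertips, in m); z points along the fingers, y is the direction in which the jaws open and shut (so a half turn about z gives the same grasp; the last joint's range is limited). The gripper opens to 85 mm and grips with 20 to 120 N. Pads are 22 mm wide; open, the fingers measure 114 mm over their backs; the gripper's body (76 mm by 85 mm) begins 54 mm behind the grasp point. The pads swing forward as they close: fully open they stand 13 mm farther back than shut.
Start: joints at [1.186, 0.351, 1.652, -0, 1.139, -0.085], TCP at [0.162, 0.525, 0.253] pointing down, gripper open.
Joint ranges: [-2.75, 2.75], [-0.79, 2.1], [0.01, 2.65], [-1.57, 4.71], [0.07, 3.14], [-2.87, 2.87]. Speed limits (rad/s): [2.22, 2.22, 2.79, 3.14, 3.14, 3.14].

INTERFACE

Orientations are given as a unit quaternion [x, y, z, w].
In Python, from cell import r, optics gives the robot as it stands. The module is installed in compiled form; this text tells all that it offers. Calls block until the motion is done:
- r.move_to(position, orientation): joint-space move of the TCP to a pose.
- r.move_linear(position, rot=None, vel=0.15): straight line of the TCP; rot=None keeps the orientation; vel is the mean speed in m/s.
- r.set_joints(angles): joint-space move.
- r.set_gripper(opening, squeeze=None): opening from 0.0 (shut) to 1.0 (fully open); squeeze is the grip in N (None keeps the last); returns when the fingers have stopped.
- r.sleep(seconds).
- r.inverse_kinematics(position, orientation): joint angles nearest the present ones, or None.
- optics.get_image(name): name is "scene" or "top" or "wrist"; returns a dict with "pixels" (420x560x3 uint8, red, green, blue), "depth" (420x560 float32, m along the optical axis (not along the pixel's ray), 0 where there is no reading), "fx", "fy", "cx", "cy" (pixels), "camera_from_world" (4x4, takes a point from world to camera coordinates); the wrist camera has in their place "mount" (4x4, takes a point from camera to tool coordinates, whose origin is the TCP and whose axes are the flange's). Camera axes: x right, y down, z forward; pixel columns grow to the right and rows downward; lengths in m; the calibration is good to about 2 mm. A picture is of the moment at which its call begins: read the wrist's pose just before it.
A pose or a line that the arm cannot do raises r.PlanningError and nothing moves.
- r.hand_in(): hands the job in, once; it reports no verdict.
Readings, each from a call of its own:
- r.current_t(): time.
- r.current_q(): joint angles.
- r.current_qvel(): joint speeds.
- r.current_effort(): joint torques, N m.
- r.current_tool_pos(): TCP position.
- r.current_ee_rot(): TCP orientation.
- r.current_contact_force(): force on the tool from outside, world axes, zero at the start.
- r.current_torque(): the same for the moment, N m.
- r.current_opening(): opening from 0.0 (shut) to 1.0 (fully open).
Only numpy, scipy, OpenCV 4.12 (cv2) and the standard library are available. Lean on these libraries where they do the work, as an engineer would, in place of code of your own. Each camera call takes 0.05 s, during which the arm holds its last target.

## Working session

There is one attempt and no reset: what is moved stays moved. The work goes in short steps, each a Python script; the robot and the scene stay as the last script left them, time stands still between calls to the robot, and variables do not carry over. Pictures are saved under pics/ and viewed, and the job is handed in when it is done.

```bash
mkdir -p pics; ls
cat > h.py <<'E'
import numpy as np, cv2
from cell import r, optics
from scipy.spatial.transform import Rotation as R
def snap(n,f):
    if n=='wrist':
        p=np.array(r.current_tool_pos());q=np.array(r.current_ee_rot())
    d=optics.get_image(n)
    if n=='wrist':
        T=np.eye(4);T[:3,:3]=R.from_quat(q).as_matrix();T[:3,3]=p
        W=T@np.array(d['mount'])
    else: W=np.linalg.inv(np.array(d['camera_from_world']))
    d['W']=W
    np.savez('pics/'+f+'.npz',pixels=d['pixels'],depth=d['depth'],W=W,K=np.array([d['fx'],d['fy'],d['cx'],d['cy']]))
    cv2.imwrite('pics/'+f+'.png',d['pixels'][:,:,::-1]); return d
def load(f): return dict(np.load('pics/'+f+'.npz'))
def ray(d,u,v):
    fx,fy,cx,cy=d['K']; c=np.array([(u-cx)/fx,(v-cy)/fy,1.]); W=d['W']
    return W[:3,3],W[:3,:3]@c
def onplane(d,u,v,z):
    o,k=ray(d,u,v); return o+k*(z-o[2])/k[2]
def cloud(d):
    fx,fy,cx,cy=d['K'];h,w=d['depth'].shape;v,u=np.mgrid[:h,:w];Z=d['depth']
    P=np.stack([(u-cx)/fx*Z,(v-cy)/fy*Z,Z],-1);return P@d['W'][:3,:3].T+d['W'][:3,3]
def proj(d,P):
    C=np.linalg.inv(d['W']);p=C[:3,:3]@np.array(P)+C[:3,3];fx,fy,cx,cy=d['K'];return p[0]/p[2]*fx+cx,p[1]/p[2]*fy+cy
E
python3 - <<'E'
from h import *
for n in('scene','top','wrist'): d=snap(n,n+'0'); print(n,d['W'].round(3).tolist(),d['fx'])
print(r.current_t(),r.finger_overhang,r.current_ee_rot())
E
```

```text
pics
scene [[0.892, -0.303, 0.335, 0.303], [-0.452, -0.6, 0.66, -0.691], [0.001, -0.741, -0.672, 0.683], [0.0, 0.0, 0.0, 1.0]] 406.98845824927525
top [[-0.028, -0.993, 0.111, 0.456], [-1.0, 0.028, -0.004, -0.093], [0.0, -0.112, -0.994, 1.199], [0.0, 0.0, 0.0, 1.0]] 416.1832520253138
wrist [[0.295, 0.914, 0.277, 0.092], [0.955, -0.282, -0.087, 0.546], [-0.001, 0.29, -0.957, 0.373], [0.0, 0.0, 0.0, 1.0]] 357.976238750553
0.15 0.022 [ 1.49332635e-01  9.88786923e-01 -4.16670123e-04 -1.03922128e-04]
```

View pics/scene0.png

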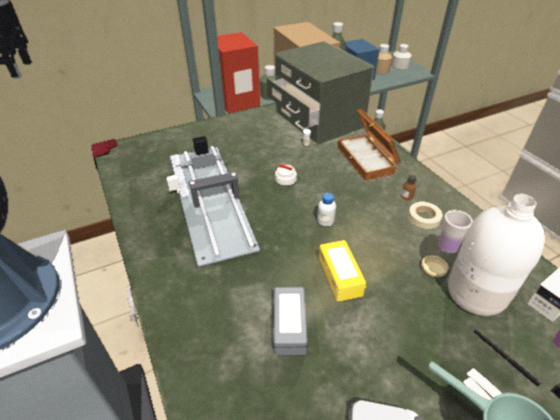

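View pics/top0.png

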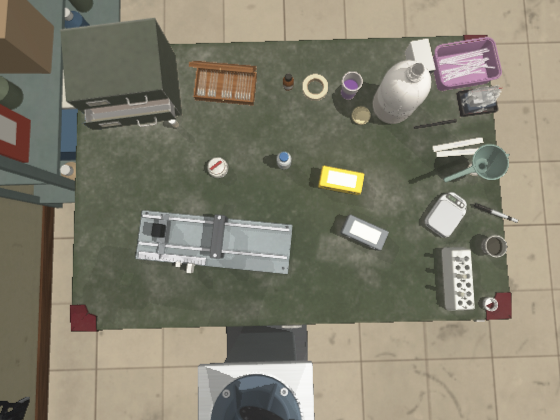

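View pics/wrist0.png

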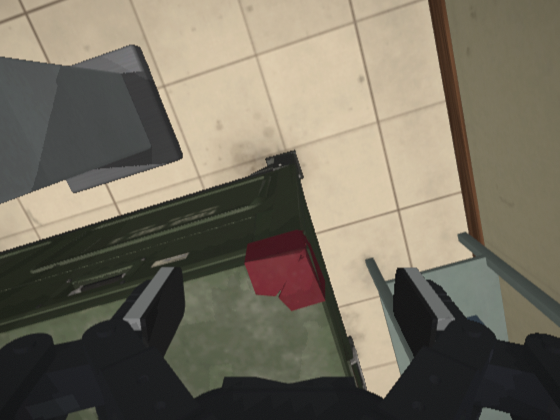

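Run:
```python
from h import *
t=load('top0');s=load('scene0')
cv2.imwrite('pics/topz.png',cv2.resize(t['pixels'][200:285,125:300,::-1],None,fx=4.5,fy=4.5,interpolation=cv2.INTER_CUBIC))
cv2.imwrite('pics/scz.png',cv2.resize(s['pixels'][130:270,155:265,::-1],None,fx=4.2,fy=4.2,interpolation=cv2.INTER_CUBIC))
C=cloud(t)
for u,v in[(158,230),(216,237),(190,267),(180,264),(365,232),(341,180),(216,168),(284,159)]: print(u,v,C[v,u].round(3))
for z,c in((0.008,[(144,211),(292,222),(289,273),(136,259)]),): print([onplane(t,*k,z).round(3).tolist() for k in c])
```

```text
158 230 [0.526 0.243 0.093]
216 237 [0.504 0.092 0.071]
190 267 [0.425 0.167 0.055]
180 264 [0.434 0.202 0.022]
365 232 [ 0.507 -0.315  0.049]
341 180 [ 0.653 -0.255  0.055]
216 168 [0.702 0.097 0.034]
284 159 [ 0.712 -0.097  0.08 ]
[[0.587, 0.309, 0.008], [0.544, -0.115, 0.008], [0.399, -0.103, 0.008], [0.451, 0.33, 0.008]]
```

View pics/topz.png

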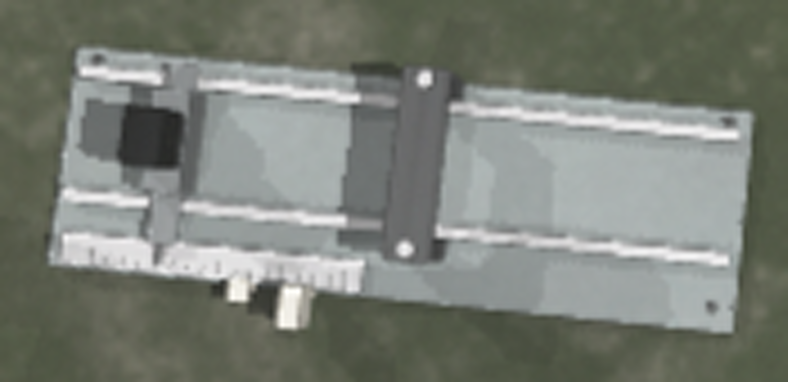

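View pics/scz.png

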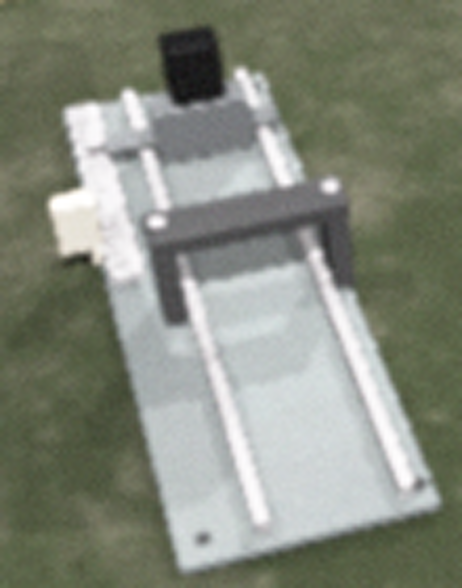

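Run:
```python
from h import *
yaw=-0.11
def quat(yaw): # tool y along gauge +y, z down, x toward -x
    y=np.array([-np.sin(yaw),np.cos(yaw),0]);z=np.array([0,0,-1.]);x=np.cross(y,z)
    return R.from_matrix(np.stack([x,y,z],1)).as_quat()
print(quat(yaw), r.inverse_kinematics([0.36,0.14,0.30],quat(yaw)))
r.move_to([0.36,0.14,0.30],quat(yaw))
d=snap('wrist','w1'); print(r.current_t(),r.current_q())
```

```text
[0.05497228 0.99848788 0.         0.        ] [ 2.50214666e-01 -1.34144898e-02  1.97155731e+00 -4.44089210e-16
  1.18344984e+00 -1.21058166e+00]
1.8 [ 2.51529496e-01 -1.28606868e-02  1.97115731e+00  7.82128211e-05
  1.18336771e+00 -1.21004630e+00]
```

View pics/w1.png

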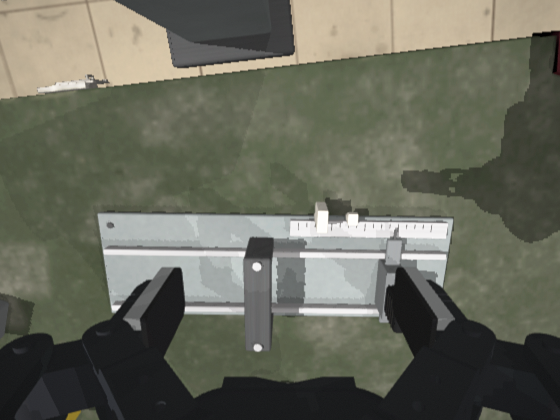

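Run:
```python
from h import *
w=load('w1');print(w['W'].round(3).tolist())
cv2.imwrite('pics/w1z.png',cv2.resize(w['pixels'][190:330,290:460,::-1],None,fx=4.2,fy=4.2,interpolation=cv2.INTER_CUBIC))
cv2.imwrite('pics/w1y.png',cv2.resize(w['pixels'][200:330,90:290,::-1],None,fx=4,fy=4,interpolation=cv2.INTER_CUBIC))
C=cloud(w)
for u,v in[(257,266),(257,348),(321,208),(352,216),(372,231)]: print(u,v,C[v,u].round(4))
```

```text
[[0.109, 0.951, 0.288, 0.287], [0.994, -0.105, -0.032, 0.148], [0.0, 0.29, -0.957, 0.42], [0.0, 0.0, 0.0, 1.0]]
257 266 [0.4536 0.0958 0.0761]
257 348 [0.5568 0.0817 0.0749]
321 208 [0.4069 0.1703 0.0452]
352 216 [0.4271 0.2066 0.0247]
372 231 [0.4521 0.2309 0.0156]
```

View pics/w1z.png

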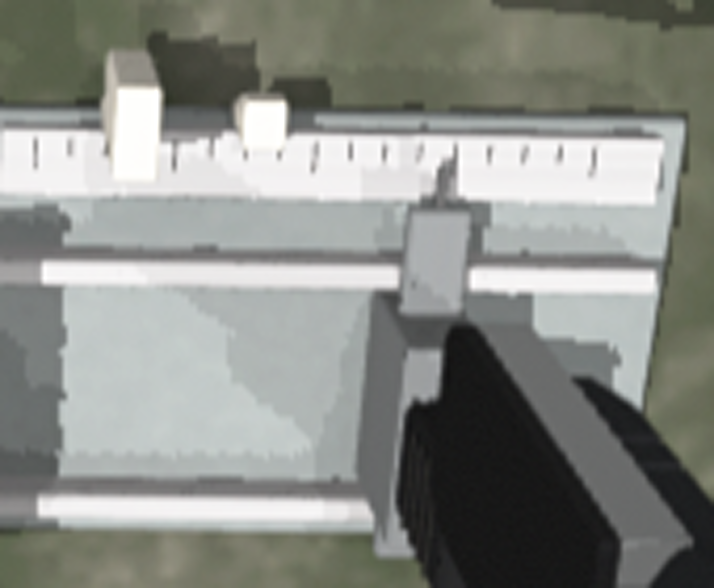

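View pics/w1y.png

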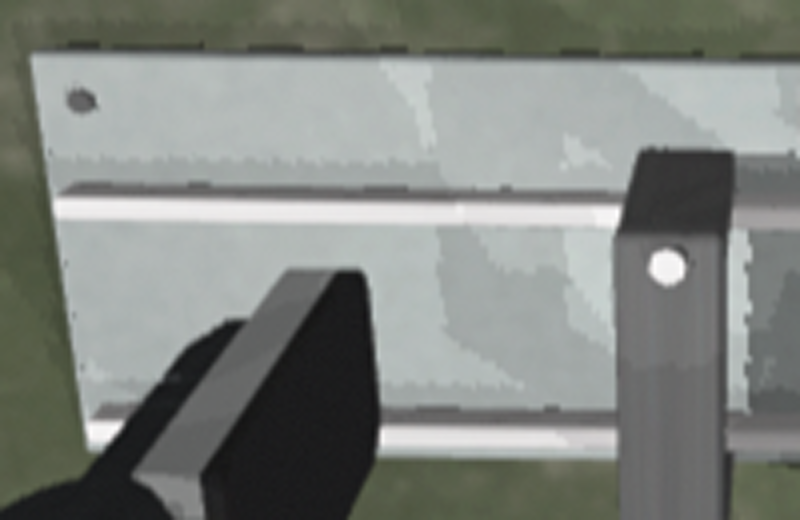

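Run:
```python
from h import *
w=load('w1')
a=onplane(w,98,213,.008);b=onplane(w,453.3,217.9,.008)
y=(b-a)/np.linalg.norm(b-a);print(a,b,np.linalg.norm(b-a),np.arctan2(-y[0],y[1]))
x=np.array([y[1],-y[0],0]); o=a+.085*x+.2*y;o2=b+.085*x-.235*y;print(o,o2);o=(o+o2)/2;o[2]=0
print('o',o)
g=lambda p:np.round([(p-o)@x,(p-o)@y,p[2]],4)
for n,u,v,z in[('ptr',397.9,226.2,.024),('tall',322.4,233.1,.052),('low',352.9,226.2,.026),('bolt',256.7,266.8,.074),('bolt2',257.5,348,.074)]:
    print(n,g(onplane(w,u,v,z)))
# fences: top white band centres
for u,v in[(106,251.8),(445,257.5)]: print('fence',g(onplane(w,u,v,.02)))
t=load('top0')
print('top corners',[g(onplane(t,125+u/4.5,200+v/4.5,.008)) for u,v in[(80,48),(752,113),(733,331),(50,263)]])
print('top bolts',[g(onplane(t,125+u/4.5,200+v/4.5,.074)) for u,v in[(425,78),(404,249)]])
print('top tall',g(onplane(t,125+293/4.5,200+287/4.5,.052)),'grip',g(onplane(t,125+151/4.5,200+137/4.5,.094)))
```

```text
[ 0.39564253 -0.09620897  0.008     ] [0.4489464  0.33138149 0.008     ] 0.43090011234149983 -0.1240212312939625
[0.50473037 0.09174007 0.008     ] [0.5042232  0.08767167 0.008     ]
o [0.50447678 0.08970587 0.        ]
ptr [-0.0791  0.1614  0.024 ]
tall [-0.0801  0.07    0.052 ]
low [-0.0791  0.1081  0.026 ]
bolt [-0.0492 -0.0007  0.074 ]
bolt2 [ 0.0536 -0.001   0.074 ]
fence [-0.0395 -0.1885  0.02  ]
fence [-0.0379  0.2245  0.02  ]
top corners [array([0.0558, 0.2314, 0.008 ]), array([ 0.0554, -0.1999,  0.008 ]), array([-0.0823, -0.2009,  0.008 ]), array([-0.0812,  0.2321,  0.008 ])]
top bolts [array([ 0.0532, -0.0011,  0.074 ]), array([-0.0497, -0.0002,  0.074 ])]
top tall [-0.0794  0.0679  0.052 ] grip [0.0016 0.1525 0.094 ]
```

```bash
cat >> h.py <<'E'
YAW=-0.1235; O=np.array([0.5045,0.0897,0]); GX=np.array([np.cos(YAW),np.sin(YAW),0]); GY=np.array([-np.sin(YAW),np.cos(YAW),0])
def quat(yaw):
    y=np.array([-np.sin(yaw),np.cos(yaw),0]);z=np.array([0,0,-1.]);x=np.cross(y,z)
    return R.from_matrix(np.stack([x,y,z],1)).as_quat()
def g2w(x,y,z): return O+x*GX+y*GY+np.array([0,0,z])
def w2g(p): p=np.array(p);return np.round([(p-O)@GX,(p-O)@GY,p[2]],4)
E
python3 - <<'E'
from h import *
q=quat(YAW)
r.move_to(g2w(0,.156,.16),q)
r.move_linear(g2w(0,.156,.080),vel=.12)
print(r.current_contact_force())
r.set_gripper(0.0,30)
print(r.current_opening(),w2g(r.current_tool_pos()),r.current_contact_force())
snap('wrist','w2'); print(r.current_t())
E
```

```text
[0.41596146 0.45178581 0.31363201]
0.30045217144820796 [0.0002 0.1567 0.0806] [-1.76897603  4.72300054  4.77463284]
4.1833
```

View pics/w2.png

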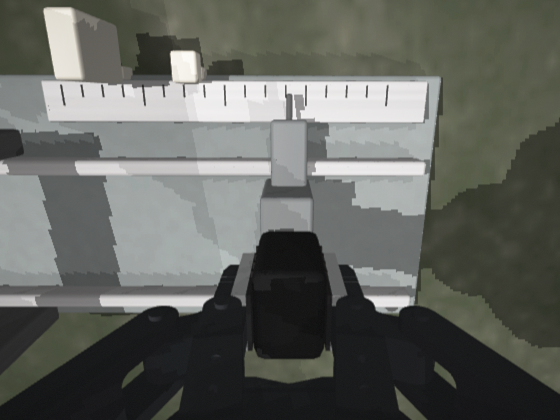

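Run:
```python
from h import *
w=load('w2')
cv2.imwrite('pics/w2z.png',cv2.resize(w['pixels'][0:130,30:330,::-1],None,fx=2.6,fy=4,interpolation=cv2.INTER_CUBIC))
for n,u,v,z in[('ptr',289,95,.024),('tall',66,80,.052),('low',187,80,.026),('corner',439,77,.008)]: print(n,w2g(onplane(w,u,v,z)))
C=cloud(w)
for u,v in[(62,60),(187,65),(289,105),(290,150)]: print(u,v,w2g(C[v,u]))
```

```text
ptr [-0.0741  0.1561  0.024 ]
tall [-0.0796  0.0688  0.052 ]
low [-0.0807  0.1092  0.026 ]
corner [-0.0829  0.2322  0.008 ]
62 60 [-0.0871  0.0677  0.0505]
187 65 [-0.0873  0.1092  0.0242]
289 105 [-0.0696  0.1561  0.0249]
290 150 [-0.0487  0.1566  0.0269]
```

View pics/w2z.png

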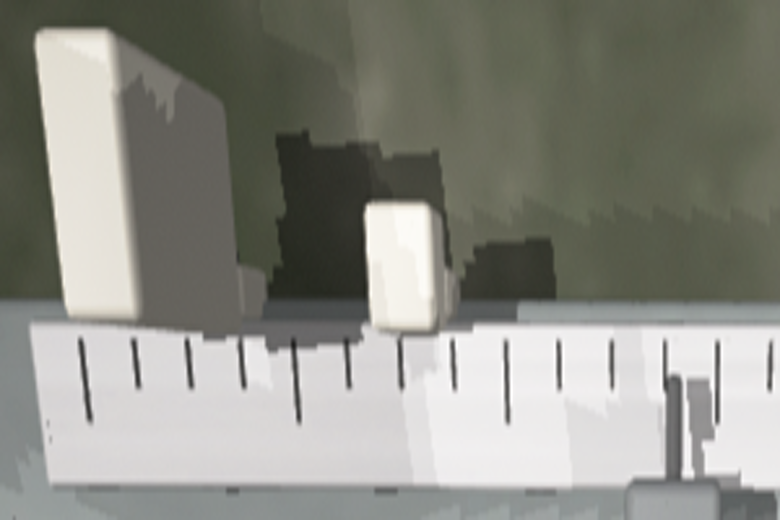

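Run:
```python
from h import *
p=w2g(r.current_tool_pos())
r.move_linear(g2w(0,.110,.0805),vel=.06); print(r.current_contact_force())
r.move_linear(g2w(0,.0692,.0805),vel=.06)
print(w2g(r.current_tool_pos()),r.current_contact_force())
w=snap('wrist','w3'); print(r.current_t())
cv2.imwrite('pics/w3z.png',cv2.resize(w['pixels'][0:200,130:430,::-1],None,fx=2.6,fy=2.6,interpolation=cv2.INTER_CUBIC))
```

```text
[0.47935213 5.04153761 1.79097836]
[0.     0.0693 0.0806] [-0.9642619   2.90866467  2.25787992]
5.9833
```

View pics/w3z.png

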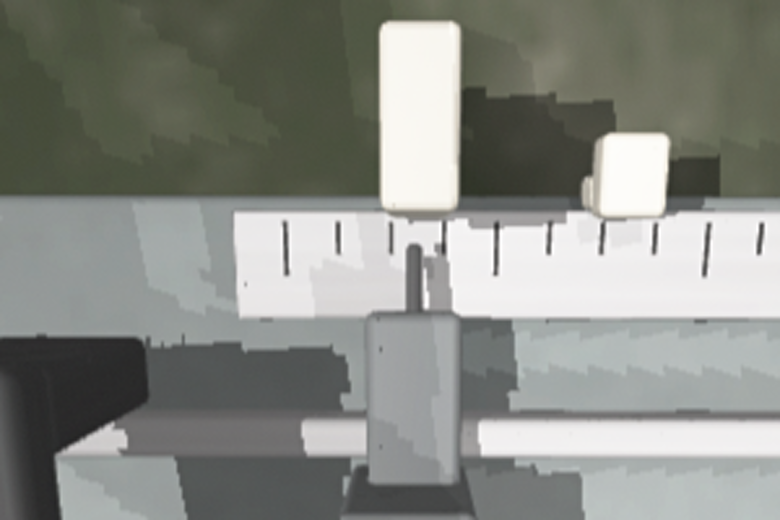

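Run:
```python
from h import *
r.set_gripper(0.5)
print(r.current_opening(),r.current_contact_force())
r.move_linear(g2w(0,.0692,.15),vel=.2)
w=snap('wrist','w4')
cv2.imwrite('pics/w4z.png',cv2.resize(w['pixels'][40:320,150:450,::-1],None,fx=2,fy=2,interpolation=cv2.INTER_CUBIC))
q=quat(-.3)
print(r.inverse_kinematics([.44,-.30,.28],q))
r.set_gripper(1.0)
r.move_to([.44,-.30,.28],q)
snap('wrist','w5'); print(r.current_t(),r.current_q())
```

```text
0.5031711824594314 [-0.31615965  0.65288532  0.4034508 ]
[-6.85847439e-01  2.91877554e-01  1.66481356e+00 -4.44089210e-16
  1.18490154e+00 -1.95664377e+00]
9.15 [-6.84321763e-01  2.92192126e-01  1.66513235e+00  1.27084632e-04
  1.18480072e+00 -1.95633154e+00]
```

View pics/w4z.png

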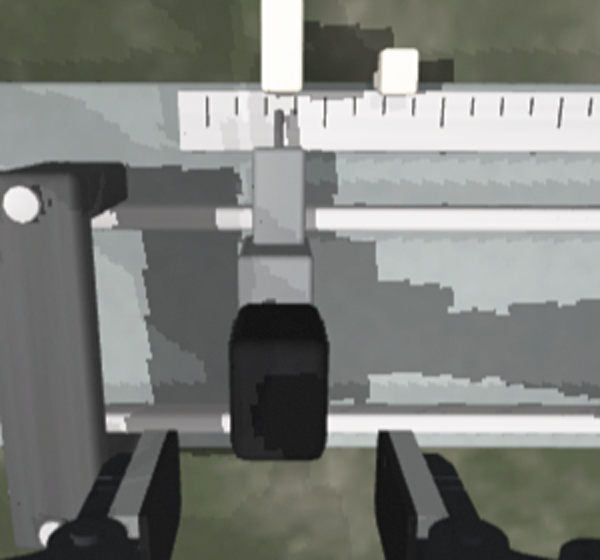

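View pics/w5.png

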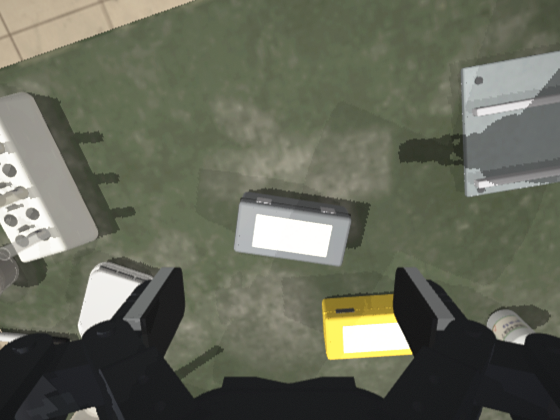

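Run:
```python
from h import *
w=load('w4')
print('ptr',w2g(onplane(w,289.5,96,.024)),'tall',w2g(onplane(w,291.5,85.5,.052)))
w=load('w5');C=cloud(w)
m=((C[...,2]>.038)&(C[...,2]<.06)&(w['depth']>0)).astype(np.uint8)*255
m[:, :200]=0;m[:,385:]=0;m[280:]=0
n,l,st,ce=cv2.connectedComponentsWithStats(m);i=1+st[1:,4].argmax();print(st[i],ce[i])
px=np.argwhere(l==i);P=C[px[:,0],px[:,1]];print('z',np.median(P[:,2]))
rect=cv2.minAreaRect(P[:,:2].astype(np.float32)*1000);print('depth rect',rect)
# contour rays on plane
P2=np.array([onplane(w,u,v,.046)[:2] for v,u in px]);print('plane rect',cv2.minAreaRect(P2.astype(np.float32)*1000))
t=load('top0');C=cloud(t);m=((C[...,2]>.035)&(C[...,2]<.06));m[:,:340]=0;m[:,390:]=0;m[:205]=0;m[255:]=0
P=C[m];print('top',cv2.minAreaRect(P[:,:2].astype(np.float32)*1000))
```

```text
ptr [-0.074   0.0689  0.024 ] tall [-0.0798  0.07    0.052 ]
[ 234  200  118   66 5736] [291.14278243 232.4014993 ]
z 0.0451549193240319
depth rect ((504.53302001953125, -316.27325439453125), (120.12999725341797, 58.57914733886719), 64.16316223144531)
plane rect ((502.5063781738281, -315.72369384765625), (118.30274200439453, 59.10887145996094), 63.98321533203125)
top ((506.83282470703125, -316.2497253417969), (120.9007797241211, 59.26033401489258), 63.90255355834961)
```

Run:
```python
from h import *
a=-.452-np.pi/2; q=quat(a); c=[.5045,-.3162]
print(r.inverse_kinematics([*c,.15],q))
r.move_to([*c,.14],q)
r.move_linear([*c,.038],vel=.1)
print(r.current_contact_force())
r.set_gripper(0.0,45)
print(r.current_opening(),r.current_contact_force())
r.move_linear([*c,.12],vel=.1)
print(r.current_contact_force(),r.current_tool_pos(),r.current_opening(),r.current_t())
snap('wrist','w6');snap('scene','s6')
```

```text
[-6.38041534e-01  5.51426709e-01  1.61960535e+00 -4.44089210e-16
  9.70560596e-01 -1.86041534e-01]
[ 0.33536999 -0.2087176  -0.13664245]
0.6694949173165797 [0.01492312 0.42864073 6.77227015]
[ 0.50639413  0.02586895 -3.41228245] [ 0.50416304 -0.31595662  0.11931559] 0.6693357990355905 13.2167
```

View pics/w6.png

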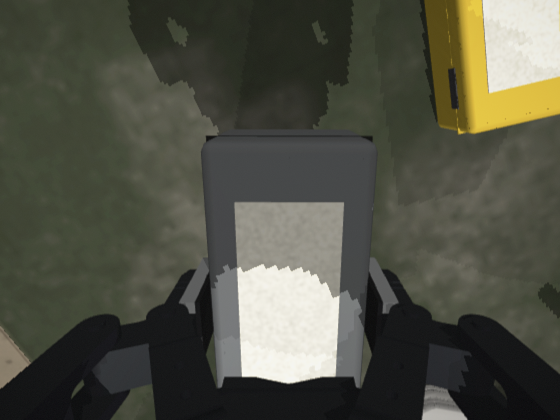

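View pics/s6.png

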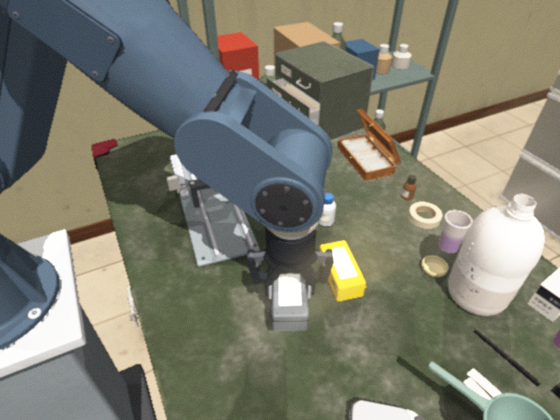

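Run:
```python
from h import *
q=quat(YAW-np.pi/2)
r.move_to(g2w(0,-.116,.125),q)
w=snap('wrist','w7')
r.move_linear(g2w(0,-.116,.062),vel=.1)
print(w2g(r.current_tool_pos()),r.current_contact_force(),r.current_t())
snap('scene','s7');snap('wrist','w8')
```

```text
[ 0.0003 -0.1161  0.0623] [-0.45024993 -0.54298084 -2.31071061] 15.2667
```

View pics/w8.png

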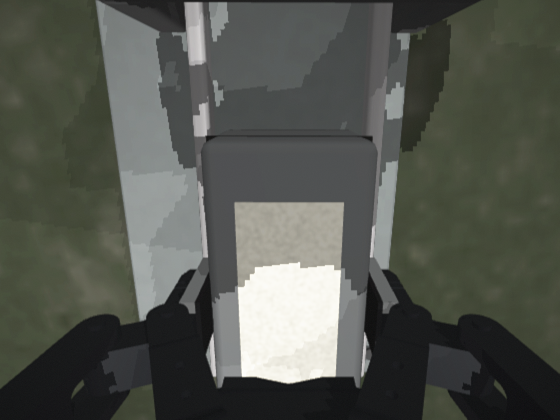

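View pics/s7.png

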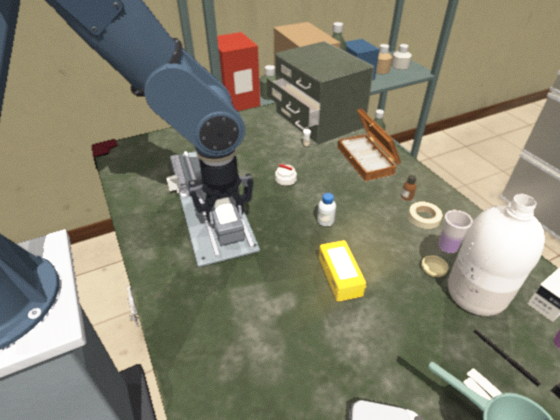

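Run:
```python
from h import *
f0=np.array(r.current_contact_force())
for z in(.052,.049,.0475,.0465,.0458,.045,.0445):
    r.move_linear(g2w(0,-.116,z),vel=.025)
    f=np.array(r.current_contact_force()); print(z,r.current_tool_pos()[2].round(4),(f-f0).round(2))
    if f[2]-f0[2]>1.5: break
r.set_gripper(0.85)
print(r.current_opening(),r.current_contact_force())
r.move_linear(g2w(0,-.116,.125),vel=.15)
snap('wrist','w9');print(r.current_t())
```

```text
0.052 0.0519 [-0.71 -0.15 -0.23]
0.049 0.0488 [-0.51  0.2   0.86]
0.0475 0.0474 [-0.9   0.65  0.89]
0.0465 0.0467 [-1.41 -0.67  4.99]
0.847811051645604 [0.29593629 0.52824849 0.20538321]
17.7083
```

View pics/w9.png

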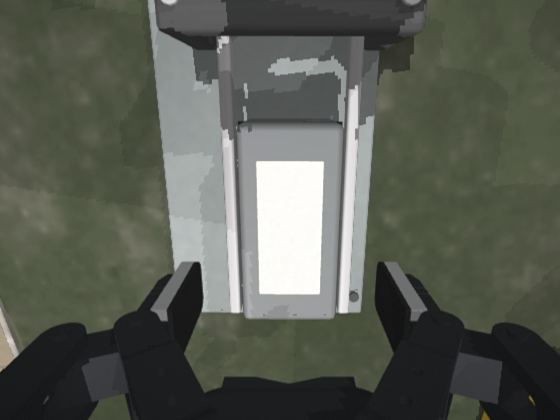

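Run:
```python
from h import *
r.set_gripper(0.0)
r.move_linear(g2w(0,-.222,.125),vel=.2)
r.move_linear(g2w(0,-.222,.045),vel=.15)
f0=np.array(r.current_contact_force());print(f0)
r.move_linear(g2w(0,-.195,.045),vel=.08)
print((r.current_contact_force()-f0)@GY,r.current_t())
for y in(-.17,-.14,-.11,-.09):
    r.move_linear(g2w(0,y,.045),vel=.05)
    print(y,w2g(r.current_tool_pos()),(np.array(r.current_contact_force())-f0).round(2),r.current_t())
    if abs((np.array(r.current_contact_force())-f0)@GY)>6: break
snap('wrist','w10');snap('scene','s10')
s=load('s10');cv2.imwrite('pics/s10z.png',cv2.resize(s['pixels'][120:270,150:270,::-1],None,fx=4,fy=4,interpolation=cv2.INTER_CUBIC))
```

```text
[ 0.09852937 -0.31131156 -0.16817639]
0.2904128938971288 20.2417
-0.17 [-1.000e-04 -1.698e-01  4.490e-02] [-0.59 -0.54  1.19] 20.8917
-0.14 [ 0.     -0.1399  0.045 ] [-0.01 -0.27  0.41] 21.6417
-0.11 [-0.     -0.1099  0.045 ] [0.17 1.18 0.07] 22.3917
-0.09 [-0.     -0.0897  0.045 ] [-0.29  0.02  0.04] 22.9417
```

View pics/w10.png

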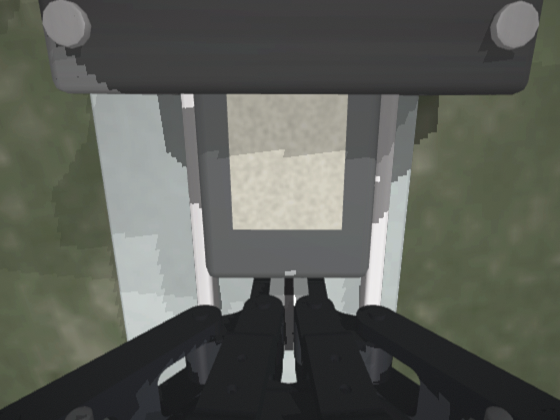

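View pics/s10z.png

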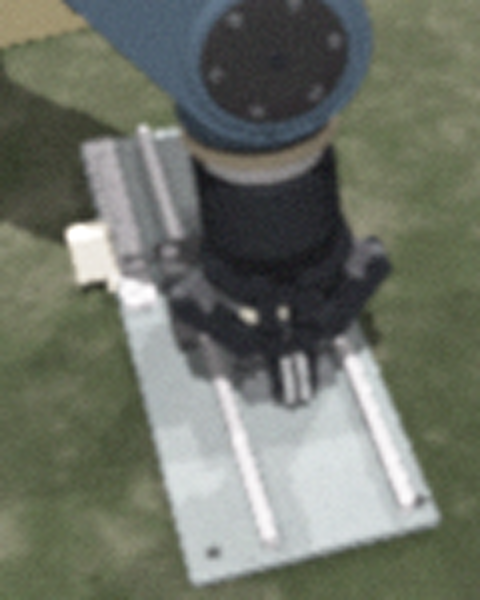

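Run:
```python
from h import *
w=load('w10')
for v in(272,275,278): print(w2g(onplane(w,290,v,.054)))
C=cloud(w);print(w2g(C[262,288]))
f0=np.array([.1,-.31,-.17])
for y in np.arange(-.086,-.066,.002):
    r.move_linear(g2w(0,y,.045),vel=.02); r.sleep(.1)
    f=(np.mean([r.current_contact_force() for _ in range(5)],0)-f0)@GY
    print(y.round(4),w2g(r.current_tool_pos())[1],f.round(2),r.current_t())
    if abs(f)>3.5: break
snap('wrist','w11')
```

```text
[ 0.0008 -0.0742  0.054 ]
[ 0.0008 -0.0754  0.054 ]
[ 0.0008 -0.0765  0.054 ]
[ 0.0001 -0.0714  0.0522]
-0.086 -0.086 0.14 23.4917
-0.084 -0.084 0.58 23.8417
-0.082 -0.082 0.06 24.1917
-0.08 -0.08 0.22 24.5417
-0.078 -0.0779 -0.35 24.8917
-0.076 -0.076 -0.15 25.2417
-0.074 -0.0741 -4.36 25.5917
```

Run:
```python
from h import *
f=np.array(r.current_contact_force());print(f)
r.move_linear(g2w(0,-.10,.045),vel=.05)
r.move_linear(g2w(0,-.10,.2),vel=.2)
r.move_to(g2w(-.02,.075,.22),quat(YAW))
w=snap('wrist','w12')
print(r.current_t())
cv2.imwrite('pics/w12z.png',cv2.resize(w['pixels'][60:330,120:420,::-1],None,fx=2.2,fy=2.2,interpolation=cv2.INTER_CUBIC))
```

```text
[-1.87206698 -4.41135679  1.66498711]
28.4083
```

View pics/w12z.png

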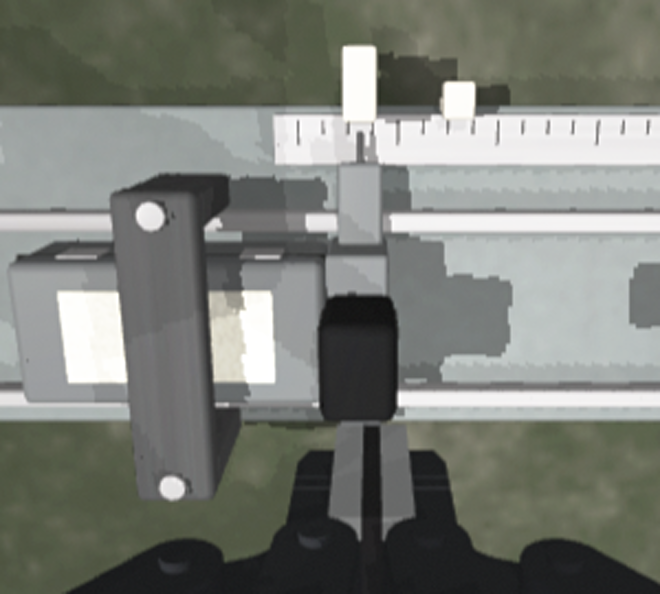

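Run:
```python
from h import *
w=load('w12')
cv2.imwrite('pics/w12y.png',cv2.resize(w['pixels'][160:220,240:310,::-1],None,fx=10,fy=10,interpolation=cv2.INTER_NEAREST))
print('ptr',w2g(onplane(w,120+360/2.2,60+134/2.2,.024)),'tall',w2g(onplane(w,120+361/2.2,60+121/2.2,.052)))
for v in (180,190): print(w['pixels'][v,255:285].mean(1).round().astype(int).tolist(), [w2g(p).tolist() for p in cloud(w)[v,262:272,:]])
for u in(264,267,268): print(u,w2g(onplane(w,u,185,.054)),w2g(onplane(w,u,185,.050)))
```

```text
ptr [-0.0739  0.0696  0.024 ] tall [-0.0801  0.0703  0.052 ]
[132, 131, 131, 131, 132, 132, 132, 131, 118, 101, 89, 71, 82, 153, 160, 160, 160, 160, 160, 160, 159, 159, 159, 165, 166, 166, 173, 172, 172, 173] [[-0.0283, 0.0519, 0.052], [-0.0283, 0.0527, 0.0518], [-0.0282, 0.0535, 0.0513], [-0.028, 0.0543, 0.0505], [-0.0278, 0.055, 0.0495], [-0.0267, 0.0555, 0.0447], [-0.0277, 0.0566, 0.049], [-0.0274, 0.0574, 0.0479], [-0.0276, 0.0583, 0.0489], [-0.0276, 0.0591, 0.0487]]
[157, 157, 157, 157, 156, 156, 156, 157, 143, 127, 111, 92, 79, 122, 158, 161, 160, 160, 159, 159, 159, 160, 158, 159, 158, 158, 158, 158, 157, 156] [[-0.0202, 0.0518, 0.0531], [-0.0203, 0.0526, 0.0535], [-0.0196, 0.0533, 0.051], [-0.0199, 0.0542, 0.0519], [-0.0198, 0.055, 0.0516], [-0.0193, 0.0557, 0.0497], [-0.0188, 0.0564, 0.0477], [-0.019, 0.0573, 0.0487], [-0.0192, 0.0582, 0.0494], [-0.0188, 0.0589, 0.0479]]
264 [-0.0246  0.0536  0.054 ] [-0.0236  0.0533  0.05  ]
267 [-0.0246  0.056   0.054 ] [-0.0236  0.0558  0.05  ]
268 [-0.0246  0.0569  0.054 ] [-0.0236  0.0566  0.05  ]
```

View pics/w12y.png

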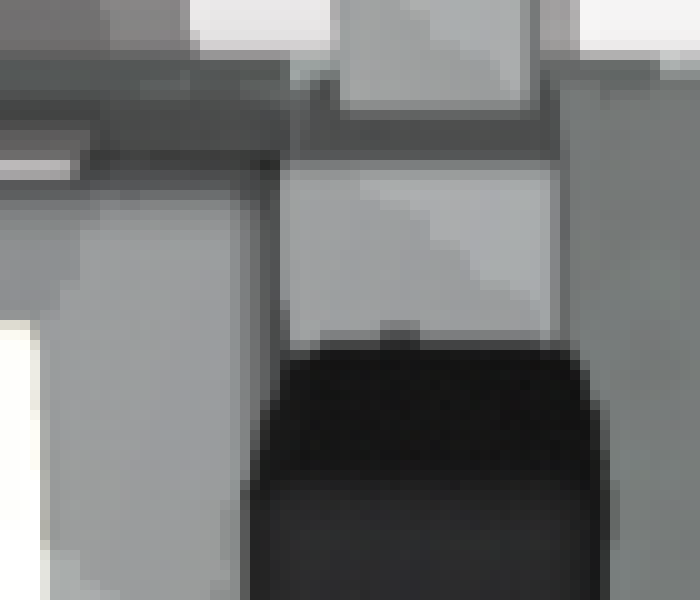

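Run:
```python
from h import *
r.move_linear(g2w(-.02,.075,.30),vel=.2)
t=snap('top','top2');t=load('top2');t0=load('top0')
for n,(u,v) in dict(timer=(216,168),bottle=(284,159)).items():
    a=t['pixels'][v-14:v+14,u-14:u+14].astype(int);b=t0['pixels'][v-14:v+14,u-14:u+14].astype(int);print(n,abs(a-b).mean().round(2))
r.sleep(.3);r.hand_in();print(r.current_t())
```

```text
timer 4.9
bottle 3.25
the job is handed in; nothing more can be done
the job is handed in; nothing more can be done
```

View pics/top2.png

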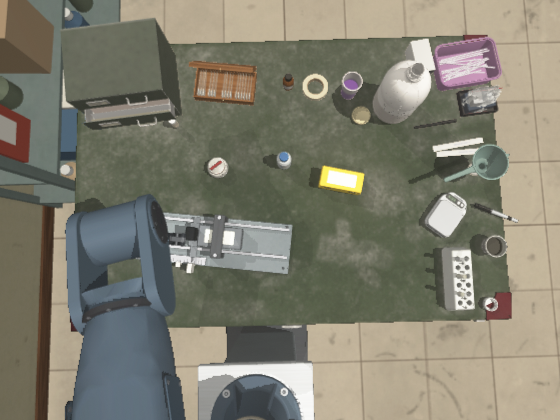

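The job is done and handed in at about 29 s of the 72 s allowed; `hand_in` gave no verdict.

- **Stop:** I slid it to the tall clip and let go. After the final push, the last wrist picture put the pointer at gauge y = 69.6 mm and the clip's middle at 70.3 mm. That is well within the clip's ±6 mm.
- **Case placing:** I set the grey case down gently in the lane, centred at about gauge y = -116 mm and wholly in front of the bridge. Contact force at touchdown was about 5 N, and then I let go.
- **Push:** I pushed it from behind with shut fingers, under the bridge, until the force rose from near zero to 4.4 N. This is below the stop's 9 N friction, and it came within about 1 mm of where I expected the stop. I then backed off.
- **Contact with the stop:** The last wrist picture shows the front end at about 55–56 mm, against the stop face at about 56–57 mm. Its rounded edge leaves a sub-millimetre uncertainty in that picture, so the force rise is my main evidence that it touches.
- **Bystanders:** The final top picture shows the timer (218,168) and the bottle (284,159) at the pixel positions they started in. The robot was clear of everything at hand-in.

No check failed. An early reading from the top picture put the grip 9 mm away from the wrist camera's pointer reading. A close wrist picture taken while gripping settled it: the pointer and the grip share the same y, at about 156 mm.

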